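Hold the dust extractor's sprung grille open for a filter change

ROBOT

A 6-joint arm with a two-finger parallel gripper is mounted at the origin on a cart in front of the work surface, level with it; the furniture and walls round the work are solid. World frame = base frame: x ahead of the robot, y to its left, z up, the work surface at z = 0. Lengths are in m, angles in degrees, forces in N, time in s.
With the tool pointing down it reaches from about 0.325 to 0.775 m from the base axis. Payload 5.5 kg.
Tool frame: the origin (TCP) lies between the finger pads, 19 mm behind the fingertips; this is the grasp point; z points along the fingers, y is the line along which they close (so a half turn about z gives the same grasp; the last joint's range is limited). The gripper opens to 88 mm and grips with 3 to 60 N. Pads are 20 mm wide; open, the fingers measure 115 mm over their backs; the gripper's body (75 mm by 178 mm) begins 61 mm behind the grasp point.
Start: joints at [-67.936, 5.22, 70.514, -0, 104.267, -3.249], TCP at [0.257, -0.542, 0.241] pointing down, gripper open.
Joint ranges: [-164.24, 164.24], [-49.07, 125.15], [9.68, 141.18], [-86.29, 266.29], [3.28, 154.24], [-151.56, 151.56]. Speed limits (degrees/s): [147.25, 147.25, 172.46, 180, 180, 180].

INTERFACE

Orientations are given as [roll, pitch, yaw] about the fixed x, y, z axes, in that order (R = Rz(yaw) Ry(pitch) Rx(roll)).
In Python, from station import r gives the robot as it stands. The module is installed in compiled form; this text tells all that it offers. Calls block until the motion is done:
- r.reach(position, orientation): joint-space move of the TCP to a pose.
- r.servo_line(position, rotation=None, speed=0.15): straight line of the TCP; rotation=None keeps the orientation; speed is the mean speed in m/s.
- r.move_joints(angles): joint-space move.
- r.let_go() and r.grab(squeeze=None): open the fingers fully, or close them until they stop; squeeze is the grip in N (None keeps the last).
- r.wait(seconds).
- r.inverse_kinematics(position, orientation): joint angles nearest the present ones, or None.
- r.sense(): the state.
- r.snapshot(name): name is "scene" or "top"; returns a dict with "frame" (384x512x3 uint8, red, green, blue), "fx", "fy", "cx", "cy" (pixels), "R" (3x3) and "t" (3): a world point X has camera coordinates R X + t. Camera axes: x right, y down, z forward; pixel columns grow to the right and rows downward; lengths in m; the calibration is good to about 2 mm. A picture is of the moment at which its call begins. There is no depth.
A pose or a line that the arm cannot do raises r.IKError and nothing moves.
- r.hand_in(): hands the job in; it is judged then, once.
The state is a dict: "clock": time; "joints": joint angles; "joint_vel": joint speeds; "joint_torque": joint torques, N m; "tcp_pos": TCP position; "orientation": TCP orientation; "contact_force": force on the tool from outside, world axes, zero at the start; "torque": the same for the moment, N m; "opening": finger opening in m; "gripper_force": force on a finger pad.
Only numpy, scipy, OpenCV 4.12 (cv2) and the standard library are available. Lean on these libraries where they do the work, as an engineer would, in place of code of your own. Each camera call takes 0.05 s, during which the arm holds its last target. There are 200 camera calls.

TASK

The filter in the nail-dust extractor needs changing. Swing the toggle clamp's handle over and right back so that its arm lets go of the grille guard, then lift the guard by its T pull to 60 degrees and keep holding it there: its spring would shut it, so finish with the guard still in the gripper while I take the filter out. Do not push the bottles, jars and tools on the table about.

Things in the scene. Friction and masses are not known exactly. Their poses are not given: they have to be found in the camera images.
- extractor: nail-dust extractor: white box 200 mm deep (x), 250 mm wide (y), 85 mm high, fixed to the table, with a flat grille guard on top. Origin under its centre at table height, z up; its -x side is the front (towards the robot when its yaw is 0), -y its right side, where the toggle clamp is bolted on
- guard (a joint): angle of the grille guard in rad: 0 shut, lying flat on the box; 1.047 = 60 degrees open; stop at 1.75. Hinged along the extractor's rear top edge, it opens up and backwards. A spring and its weight pull it shut (about 2 N at the pull), and nothing keeps it open
- guard_hinge (a point): point on the guard's hinge axis, in the extractor's middle plane: 101 mm behind the extractor's centre, 89 mm above the table. The axis runs along the extractor's y
- guard_pull (a point): centre of the guard's T pull: a black round bar, 16 mm in diameter, 36 mm long along the extractor's y, on a 12 mm wide stem sticking out in the guard's plane; 240 mm from the hinge axis, 39 mm in front of the box, 89 mm above the table when shut. Pinched across its flat ends (fingers closing along y) it turns between the pads as the guard swings, so the gripper may stay pointing down
- clamp_handle (a joint): angle of the toggle clamp's handle in rad: 0 locked, leaning 8 degrees inwards from upright (against its stop); it swings outwards (to the extractor's -y) through dead centre at about 0.14 to its far stop at 1.80, nearly level, where its weight keeps it
- clamp_arm (a joint): angle of the clamp's arm in rad, linked to the handle: 0 locked, its rubber pad pressing on the guard's right bar; it swings up and outwards as the handle goes over: about 0.45 at handle 1.05, 0.9 at handle 1.57, 1.14 at the handle's far stop
- clamp_pivot (a point): point on the handle's pivot axis: in the extractor's frame 50 mm in front of its centre, 166 mm to its right, 62 mm above the table. The axis runs along the extractor's x
- clamp_grip (a point): middle of the clamp handle's black round grip, 16 mm in diameter, 70 mm long, 93 mm from the pivot axis; the handle ends 26 mm farther out. 154 mm above the table locked, about 53 mm thrown right back. Pinched from above with the fingers closing along the extractor's x (the pivot's direction), it turns between the pads. Moves with the handle
- powder_jar: pale pink jar with a white lid, 49 mm in diameter, 50 mm high, standing in front of the extractor to its left; origin under its centre. Leave alone
- black_cap_polish: white polish bottle with a black cap, 31 mm wide, 77 mm high, standing to the right, in front of the clamp's side of the extractor; origin under its centre. Leave alone
- red_polish: dark red polish bottle with a black cap, 29 mm wide, 85 mm high, near the table's front edge; origin under its centre. Leave alone
- buffer: buffer block, 26 x 94 x 26 mm, lying at the table's right edge; origin under its centre. Leave alone
- glue: small glue bottle with a pointed cap, 18 mm wide, 62 mm high, standing at the table's right edge, farther back than the buffer; origin under its centre. Leave alone
- dappen: small white jar, 35 mm in diameter, 30 mm high, standing in front of the extractor to its right; origin under its centre. Leave alone

How it is judged:
By the outcome, as a careful person would: the job done as asked, in the order asked, and still so for the second after the job is handed in, while the arm keeps its last pose, push and grip.
It also fails if it takes over 48 s, if anything falls off the work surface, if the arm or the gripper's body presses on something with over 40 N, if the wrist force passes 120 N, or if a joint passes its speed limit or range.

## Working session

There is one attempt and no reset: what is moved stays moved. The work goes in short steps, each a Python script; the robot and the scene stay as the last script left them, time stands still between calls to the robot, and variables do not carry over. Pictures are saved under pics/ and viewed, at most 10 in all, crops included, and the job is handed in when it is done.

```bash
mkdir -p pics; python3 - <<'E'
from station import r
import cv2,pickle
for n in("scene","top"):
    s=r.snapshot(n);pickle.dump(s,open(n+".pkl","wb"))
    cv2.imwrite(f"pics/{n}0.png",cv2.resize(s["frame"][:,:,::-1],(800,600),interpolation=cv2.INTER_CUBIC))
    print(n,s["fx"],s["cx"],s["cy"],s["R"],s["t"])
print(r.sense())
E
```

```text
scene 360.0699821115971 256.69226888542624 197.69016571374203 [[-0.77366481 -0.63349463  0.01128373]
 [-0.28961428  0.33774392 -0.8955739 ]
 [ 0.56353024 -0.69614194 -0.44476968]] [0.3772629  0.29626111 0.76323742]
top 437.58801718290323 252.42827284354817 185.44341958001075 [[-0.00692423 -0.99993564 -0.00898764]
 [-0.99298367  0.00793656 -0.1179849 ]
 [ 0.11804863  0.00810763 -0.99297472]] [-0.06283612  0.54209532  1.60400092]
{'clock': 0.1, 'joints': array([-6.79330034e+01,  5.25937783e+00,  7.05728623e+01, -1.39471897e-03,
        1.04266215e+02, -3.24852189e+00]), 'joint_vel': array([-0.04673065, -0.0967561 , -0.10917106, -0.07288125,  0.07998533,
        0.01148389]), 'joint_torque': array([ 3.91381836e-03, -4.47854841e+01, -4.07571959e+01,  7.00562540e-02,
        2.83788628e-02, -1.15848420e-04]), 'tcp_pos': array([ 0.25647149, -0.54217904,  0.24033469]), 'orientation': array([-1.79901627e+02, -4.22900592e-03,  2.53151723e+01]), 'contact_force': array([0.31112933, 1.00820522, 0.90683684]), 'torque': array([ 0.02055838, -0.01801305,  0.02025104]), 'gripper_force': 0.0, 'opening': 0.08755502197839138}
```

View pics/scene0.png

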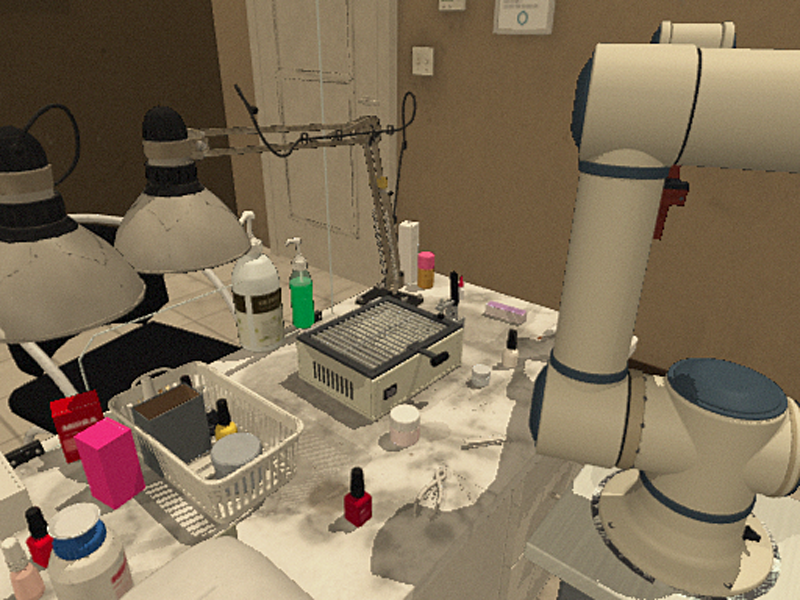

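View pics/top0.png

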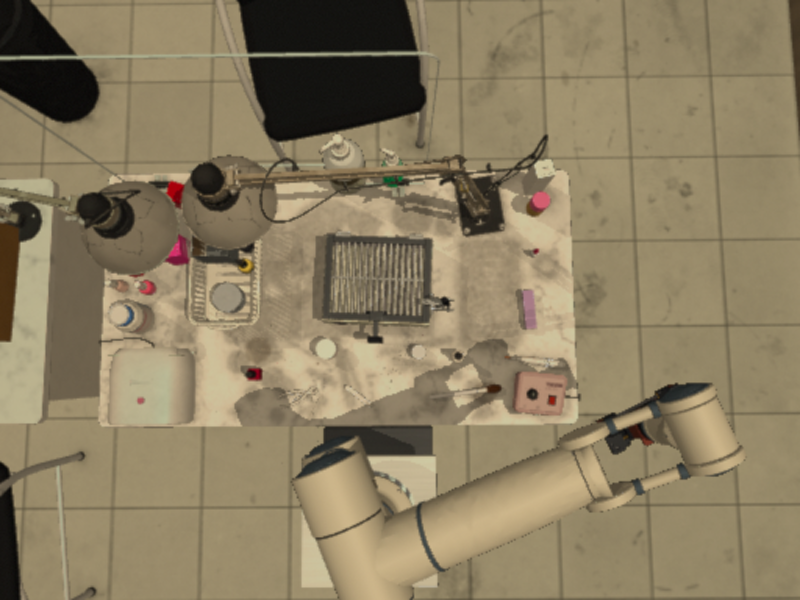

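The scene view shows the extractor with its T pull at about (435,357). In the top view the guard frame spans (318–432, 235–323), the pull is at (375,340) and the clamp is near (437,302). Next I measure the frame and the pull by mask and zoom in.

```bash
cat > h.py <<'E'
import numpy as np,cv2,pickle
def ray(s,u,v,z):
    d=s["R"].T@np.array([(u-s["cx"])/s["fx"],(v-s["cy"])/s["fy"],1]);c=-s["R"].T@s["t"]
    return c+d*(z-c[2])/d[2]
def proj(s,X):
    q=s["R"]@np.asarray(X)+s["t"];return np.array([q[0]/q[2]*s["fx"]+s["cx"],q[1]/q[2]*s["fy"]+s["cy"]])
E
python3 - <<'E'
from h import *
t=pickle.load(open("top.pkl","rb"));s=pickle.load(open("scene.pkl","rb"))
g=cv2.cvtColor(t["frame"],cv2.COLOR_RGB2GRAY)
m=(g<85).astype(np.uint8)
k=np.zeros_like(m);k[143:224,196:296]=m[143:224,196:296]
n,l,st,ce=cv2.connectedComponentsWithStats(k)
for i in range(1,n):
    if st[i,4]>8: print(st[i],ce[i],ray(t,*ce[i],.092))
a=cv2.resize(t["frame"][140:230,190:300],None,fx=5,fy=5,interpolation=cv2.INTER_CUBIC)
b=cv2.resize(s["frame"][185:270,185:305],(550,390),interpolation=cv2.INTER_CUBIC)
cv2.imwrite("pics/z.png",cv2.cvtColor(a,cv2.COLOR_RGB2BGR))
im=np.hstack([cv2.resize(a,(440,360)),cv2.resize(b,(360,360))])
cv2.imwrite("pics/z1.png",im[:,:,::-1])
E
```

```text
[ 206  150   70   70 1150] [240.75478261 180.83478261] [ 0.55152338 -0.02539941  0.092     ]
[255 163   2  15  16] [255.125 169.625] [ 0.59196316 -0.07751564  0.092     ]
[251 168   1   9   9] [251. 172.] [ 0.58340893 -0.0625463   0.092     ]
[246 180   2  10  16] [246.625 185.125] [ 0.53577745 -0.04648137  0.092     ]
[251 180   1   9   9] [251. 184.] [ 0.5397316  -0.06226067  0.092     ]
[266 191   2   5   9] [266.44444444 192.77777778] [ 0.50752743 -0.11752418  0.092     ]
[279 190   9   8  41] [283.70731707 193.26829268] [ 0.50527212 -0.17945763  0.092     ]
[213 206   9   2  15] [217.6 206.4] [0.45986217 0.05790845 0.092     ]
```

View pics/z.png

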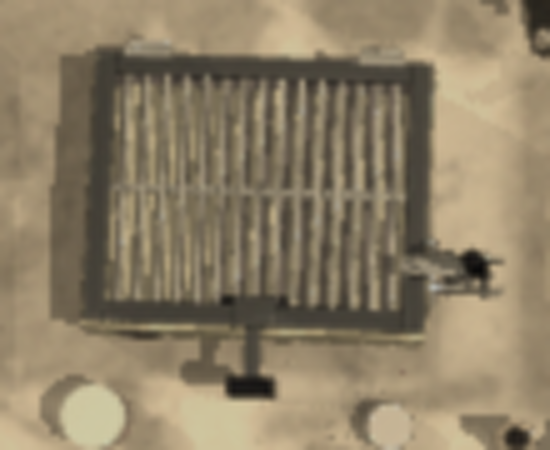

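The zoomed top view shows the guard frame corners at crop (97,48), (432,62), (422,332) and (84,320). The T pull bar is at (250,386), and the black handle grip's top is at (475,264). Next I cast rays to get the pose.

```bash
python3 - <<'E'
from h import *
t=pickle.load(open("top.pkl","rb"));s=pickle.load(open("scene.pkl","rb"))
P=lambda x,y,z:ray(t,190+(x+.5)/5-.5,140+(y+.5)/5-.5,z)
C=np.array([P(*c,.094) for c in((97,48),(432,62),(422,332),(84,320))])
print(C.round(4));e=C[[1,2,3,0]]-C;print(np.linalg.norm(e,axis=1))
wid=(C[0]-C[1])+(C[3]-C[2]);dep=(C[0]-C[3])+(C[1]-C[2])
print("yaw",np.degrees(np.arctan2(-wid[0],wid[1])),np.degrees(np.arctan2(dep[1],dep[0])))
# refine dark edges: pull bar by mask
g=cv2.cvtColor(t["frame"],cv2.COLOR_RGB2GRAY);m=np.zeros_like(g);m[212:222,232:250]=(g<75)[212:222,232:250]
v,u=np.nonzero(m);print("pull px",u.mean(),v.mean(),len(u));pull=ray(t,u.mean(),v.mean(),.094)
print("pull",pull,"centre",C.mean(0))
# yaw from pull to centre
d=C.mean(0)-pull;print("yaw3",np.degrees(np.arctan2(d[1],d[0])),np.linalg.norm(d))
yaw=np.radians((np.degrees(np.arctan2(-wid[0],wid[1]))+np.degrees(np.arctan2(dep[1],dep[0])))/2)
R=np.array([[np.cos(yaw),-np.sin(yaw)],[np.sin(yaw),np.cos(yaw)]])
o=pull[:2]+R@[.139,0];print("origin",o,"yaw",np.degrees(yaw))
grip=np.append(o+R@[-.05,-.153],.154);tip=np.append(o+R@[-.05,-.166+.119*np.sin(np.radians(8))],.18)
print("grip",grip,proj(t,tip),"obs",P(475,264,.18),proj(s,grip),proj(s,np.append(pull[:2],.089)))
gs=cv2.cvtColor(s["frame"],cv2.COLOR_RGB2GRAY)
np.savez("pose.npz",o=o,yaw=yaw)
f=s["frame"].copy()
for X,c in((grip,(255,0,0)),(tip,(255,0,0)),(np.append(pull[:2],.089),(0,255,0)),(np.append(o+R@[-.1,-.125],.085),(0,0,255)),(np.append(o+R@[-.1,.125],.085),(0,0,255)),(np.append(o+R@[.1,-.125],.085),(0,0,255))):
    f[tuple(np.round(proj(s,X)).astype(int)[::-1])]=c
f=f[160:270,180:330];cv2.imwrite("pics/s2.png",cv2.resize(f,None,fx=5,fy=5,interpolation=cv2.INTER_NEAREST)[:,:,::-1])
E
```

```text
[[ 0.6681  0.0895  0.094 ]
 [ 0.6557 -0.1537  0.094 ]
 [ 0.4596 -0.144   0.094 ]
 [ 0.4701  0.0979  0.094 ]]
[0.24355029 0.19627576 0.24207772 0.19823001]
yaw -2.7020426112178093 -2.632013931500162
pull px 239.45 216.275 40
pull [ 0.42386528 -0.02033389  0.094     ] centre [ 0.56336676 -0.0275636   0.094     ]
yaw3 -2.966718875130604 0.13968870108642803
origin [ 0.56271471 -0.02680178] yaw -2.6670282713589857
grip [ 0.50564954 -0.17730947  0.154     ] [283.63004158 190.52043308] obs [ 0.49938498 -0.17693818  0.18      ] [289.37299777 182.02715808] [279.99927381 229.7387537 ]
```

View pics/s2.png

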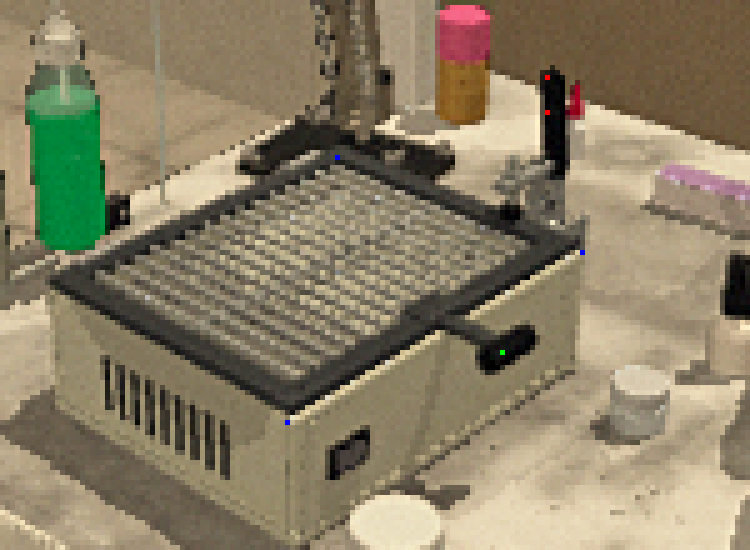

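The projected pose fits the scene image: grip and tip (red) land on the black handle, green on the T pull, and blue on the box corners. Next I check IK and the lamp's clearance.

```bash
cat >> h.py <<'E'
_p=np.load("pose.npz");o=_p["o"];yaw=float(_p["yaw"]);YD=np.degrees(yaw)
Rz=np.array([[np.cos(yaw),-np.sin(yaw)],[np.sin(yaw),np.cos(yaw)]])
def W(x,y,z): return np.append(o+Rz@[x,y],z)
def grip(a,rad=.093):
    b=a-np.radians(8);return W(-.05,-.166-rad*np.sin(b),.062+rad*np.cos(b))
def pull(a,rad=.240): return W(.101-rad*np.cos(a),0,.089+rad*np.sin(a))
E
python3 - <<'E'
from h import *
from station import r
for y in(90,-90):
    print("handle",y,[None if (q:=r.inverse_kinematics(p,[180,0,YD+y])) is None else np.round(q) for p in(grip(0)+[0,0,.1],grip(0),grip(1),grip(1.8))])
for y in(0,180):
    print("guard",y,[None if (q:=r.inverse_kinematics(p,[180,0,YD+y])) is None else np.round(q) for p in(pull(0)+[0,0,.1],pull(0),pull(.6),pull(1.06))])
print(pull(1.047))
t=pickle.load(open("top.pkl","rb"));s=pickle.load(open("scene.pkl","rb"))
def tri(a,b):
    A=[];B=[]
    for c,(u,v) in((t,a),(s,b)):
        u=(u+.5)*.64-.5;v=(v+.5)*.64-.5
        d=c["R"].T@np.array([(u-c["cx"])/c["fx"],(v-c["cy"])/c["fy"],1]);d/=np.linalg.norm(d)
        M=np.eye(3)-np.outer(d,d);A.append(M);B.append(M@(-c["R"].T@c["t"]))
    return np.linalg.lstsq(np.vstack(A),np.hstack(B),rcond=None)[0]
print("boom joint",tri((460,165),(372,125)),"head",tri((208,180),(163,118)))
for n,px,z in(("capPolish",(458,355),.077),("dappen",(417,351),.03),("jar",(325,347),.05),("buffer",(527,309),.026),("glue",(535,250),.062)):
    print(n,ray(t,px[0]*.64,px[1]*.64,z))
E
```

```text
handle 90 [array([-23.,  -5.,  79.,   0., 106., -20.]), array([-23.,  -5.,  89.,   0.,  95., -20.]), array([-31.,   0.,  87.,   0.,  92., -28.]), array([-33.,   4.,  91.,   0.,  85., -30.])]
handle -90 [None, None, None, array([-33.,   4.,  91.,  -0.,  85., 150.])]
guard 0 [array([ -7., -23., 101.,  -0., 102.,  85.]), array([ -7., -22., 110.,  -0.,  91.,  85.]), array([ -7., -16.,  92.,  -0., 104.,  86.]), array([ -6.,  -2.,  72.,  -0., 110.,  86.])]
guard 180 [array([ -7., -23., 101.,   0., 102., -95.]), array([ -7., -22., 110.,   0.,  91., -95.]), array([ -7., -16.,  92.,   0., 104., -94.]), array([ -6.,  -2.,  72.,   0., 110., -94.])]
[ 0.54369428 -0.02591577  0.29682239]
boom joint [ 0.72560471 -0.19183149  0.43092447] head [0.68705854 0.25997978 0.48996587]
capPolish [ 0.38409319 -0.21230526  0.077     ]
dappen [ 0.39528021 -0.11934926  0.03      ]
jar [0.40559829 0.09666637 0.05      ]
buffer [ 0.49347602 -0.38322695  0.026     ]
glue [ 0.62984786 -0.39953951  0.062     ]
```

Everything is reachable, and the lamp boom (x≈0.72, z≈0.43) stays clear. Now the handle.

```bash
python3 - <<'E'
from h import *
from station import r
O=[180,0,YD+90]
r.reach(grip(0)+[0,0,.1],O)
r.servo_line(grip(0),speed=.1)
s=r.sense();print(s["clock"],s["contact_force"].round(1))
r.grab(15)
s=r.sense();print(s["clock"],s["opening"],s["gripper_force"],s["contact_force"].round(1))
if .012<s["opening"]<.02:
    for a in np.arange(.2,1.76,.2).tolist()+[1.77]:
        r.servo_line(grip(a),speed=.1)
        s=r.sense();f=s["contact_force"];print(round(a,2),round(s["clock"],2),f.round(1),round(s["opening"],4),(s["tcp_pos"]-grip(a)).round(4))
        if np.linalg.norm(f)>60:break
f=r.snapshot("scene")
cv2.imwrite("pics/s3.png",cv2.resize(f["frame"][160:270,180:330],None,fx=5,fy=5)[:,:,::-1])
E
```

```text
2.875 [-0.2  0.   0.4]
3.975 0.015556490716646288 14.998461354989558 [-10.6   0.6   4.7]
0.2 4.31 [-9.3  0.8  2.2] 0.0158 [-0.0025 -0.0003 -0.0005]
0.4 4.64 [-9.7 -0.8  3.6] 0.0155 [-0.0025 -0.0005 -0.0005]
0.6 4.97 [-10.9  -1.6   2.5] 0.0156 [-0.0025 -0.0008 -0.0004]
0.8 5.31 [-10.6  -1.9   4.5] 0.0156 [-0.0025 -0.0013 -0.0003]
1.0 5.64 [-9.5 -3.9  3.2] 0.0154 [-0.0026 -0.0018 -0.0002]
1.2 5.97 [-9.7 -5.2  4. ] 0.0154 [-0.0026 -0.0022 -0.0002]
1.4 6.31 [-9.6 -7.5  2. ] 0.0155 [-0.0026 -0.0026 -0.0004]
1.6 6.64 [-8.8 -9.   1. ] 0.0158 [-0.0026 -0.0028 -0.0007]
1.77 6.95 [-8.7 -9.5 -0.4] 0.0153 [-0.0027 -0.0029 -0.001 ]
```

View pics/s3.png

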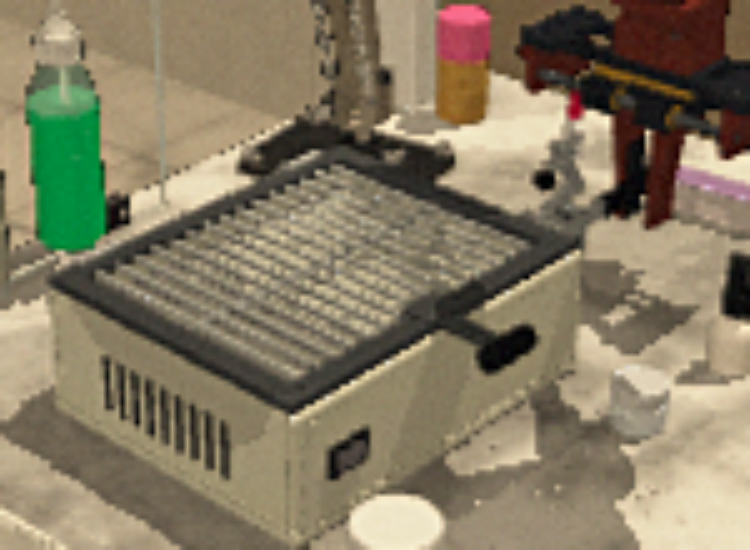

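The handle is thrown right back and the arm has swung up off the guard, as seen at (560,180). The forces suggest my origin is about 3 mm too far in +x and +y, so I correct that, release the handle and go to the T pull.

```bash
python3 - <<'E'
from h import *
from station import r
np.savez("pose.npz",o=o+[-.003,-.003],yaw=yaw)
r.let_go();p=r.sense()["tcp_pos"]
r.servo_line([p[0],p[1],.26],speed=.2)
import importlib,h;importlib.reload(h);from h import *
O=[180,0,YD+180]
r.reach(pull(0)+[0,0,.12],O)
f=r.snapshot("scene")
r.servo_line(pull(0),speed=.1)
s=r.sense();print(s["clock"],s["contact_force"].round(1))
r.grab(25)
s=r.sense();print(s["clock"],s["opening"],s["gripper_force"],s["contact_force"].round(1),(s["tcp_pos"]-pull(0)).round(4))
g=r.snapshot("scene")
a,b=[cv2.resize(x["frame"][140:270,200:330],(400,400)) for x in(f,g)]
cv2.imwrite("pics/s4.png",np.hstack([a,b])[:,:,::-1])
E
```

```text
11.825 [-0.5 -0.2 -0.8]
12.675 0.035529870137140505 25.000170171260834 [ 1.2 14.1  0.2] [ 0.0002  0.0035 -0.0001]
```

View pics/s4.png

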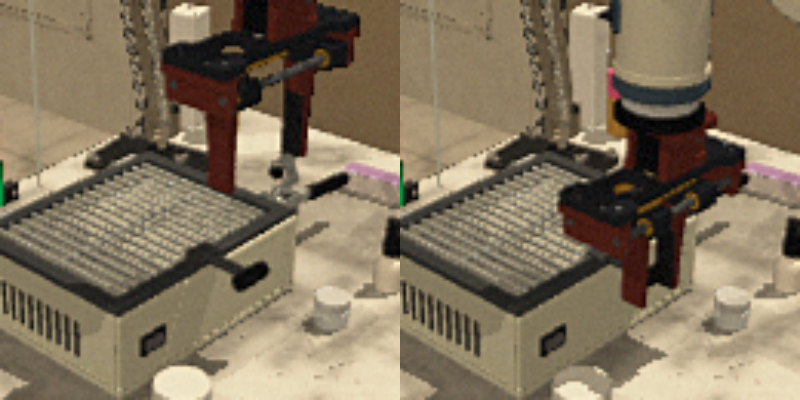

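Left crop: the handle lies back (330,185) and the clamp arm is clear. Right crop: the pull is between the fingers, opening 35.5 mm. The 14 N sideways force says the pull sits about 5 mm to +y, so I correct for that and lift along the arc.

```bash
python3 - <<'E'
from h import *
np.savez("pose.npz",o=o+[0,.005],yaw=yaw)
import importlib,h;importlib.reload(h);from h import *
from station import r
def rep(a):
    s=r.sense();f=s["contact_force"];p=s["tcp_pos"];q=Rz.T@(p[:2]-o)
    print(round(a,2),round(s["clock"],2),f.round(1),round(s["opening"],4),"err",(p-pull(a)).round(4),"ang",round(np.degrees(np.arctan2(p[2]-.089,.101-q[0])),2),"rad",round(np.hypot(p[2]-.089,.101-q[0]),4));return np.linalg.norm(f)
r.servo_line(pull(0),speed=.05);rep(0)
for a in (.1,.2,.3,.4,.5,.6,.7,.8,.9,1.0,1.052):
    r.servo_line(pull(a),speed=.08)
    if rep(a)>45:break
r.wait(.5);rep(a)
f=r.snapshot("scene");t=r.snapshot("top");pickle.dump((f,t),open("end.pkl","wb"))
a=cv2.resize(f["frame"][100:280,170:350],(400,400));b=cv2.resize(t["frame"][110:260,170:320],(400,400))
cv2.imwrite("pics/s5.png",np.hstack([a,b])[:,:,::-1])
E
```

```text
0 12.97 [ 1.8 -6.9 -0.3] 0.0359 err [ 0.0001 -0.001   0.    ] ang 0.0 rad 0.2398
0.1 13.43 [ 0.5 -5.7 -2. ] 0.0358 err [-0.     -0.001  -0.0003] ang 5.67 rad 0.2399
0.2 13.88 [ 0.7 -6.1 -2.1] 0.0356 err [-0.0001 -0.001  -0.0004] ang 11.36 rad 0.24
0.3 14.32 [ 0.9 -6.2 -1.4] 0.0355 err [-0.0002 -0.001  -0.0005] ang 17.07 rad 0.24
0.4 14.78 [-0.5 -6.2 -2.5] 0.0357 err [-0.0002 -0.001  -0.0006] ang 22.77 rad 0.2399
0.5 15.22 [-1.1 -5.3 -1.8] 0.0359 err [-0.0002 -0.001  -0.0007] ang 28.49 rad 0.2398
0.6 15.68 [-1.7 -5.4 -2. ] 0.0357 err [-0.0002 -0.001  -0.0007] ang 34.21 rad 0.2397
0.7 16.12 [-1.4 -5.8 -2.2] 0.0358 err [-0.0003 -0.001  -0.0008] ang 39.93 rad 0.2396
0.8 16.57 [-2.3 -6.1 -1.8] 0.0357 err [-0.0003 -0.001  -0.0009] ang 45.65 rad 0.2396
0.9 17.02 [-2.2 -5.5 -1.3] 0.0359 err [-0.0003 -0.001  -0.0008] ang 51.39 rad 0.2395
1.0 17.48 [-2.3 -6.5 -0.2] 0.0358 err [-0.0003 -0.001  -0.0007] ang 57.14 rad 0.2395
1.05 17.78 [-2.6 -5.1  0.4] 0.0357 err [-0.0003 -0.001  -0.0007] ang 60.13 rad 0.2396
1.05 18.28 [-3.  -5.7 -0.4] 0.0357 err [-0.0006 -0.001  -0.0008] ang 60.08 rad 0.2396
```

View pics/s5.png

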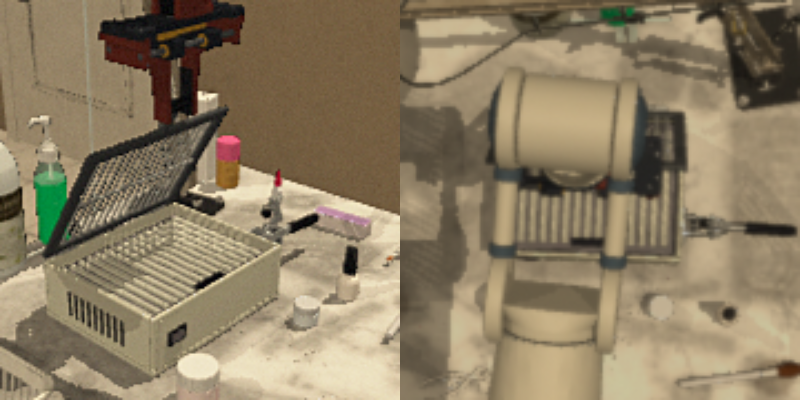

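The guard stands open at about 60° with the pull in the fingers (left crop, 180,105). The handle lies level, and the bottles and jars are where they were. I hand it in.

```bash
python3 -c "
from station import r
print(r.hand_in())"
```

```text
the job is handed in; nothing more can be done
None
```

The clamp handle is thrown right back and the guard is held open at about 60° (60.1° from the arm's position) in the gripper; the job is handed in at about 18 s, and the final pictures show nothing on the table pushed about.

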